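Find the machine mount that has gone soft with the spring-pin gauge

TASK

One of the three rubber machine mounts on the tilting test tables has gone soft. Try them with the spring-pin gauge, each time pressing it straight down on the amber core until the table lies level and the gauge's foot is flat on the rubber, and pausing there to read how far the pin sinks; once the soft mount is found, swing that station's red flag lever fully over to the other side. Finish with the gauge standing back in its stand, the flags of the sound mounts left alone, and the tea and spray bottles, mug and stamp case where they were.

Things in the scene. Friction and masses are not known exactly. Their poses are not given: they have to be found in the camera images.
- gauge: loose hand-held spring-pin gauge, about 180 g, starts upright in its stand. Origin: centre of the underside of its steel foot; z up. Foot: disc 48 mm across, 8 mm thick; above it a round blue barrel 32 mm across, 8 to 80 mm above the origin (grip it about 50 mm up). Under the foot a 10 mm steel pin sticks out; a red rod in the barrel's top (2 mm proud) rises as the pin is pushed in
- pin (a joint): how far the gauge's sprung pin (round-nosed, 15 mm proud of the foot, 0.5 N/mm) has been pushed up into the gauge, m: 0 out, 0.015 level with the foot
- stand: fixed dark wooden stand for the gauge, 68 mm square. Origin: centre of its underside. The gauge's foot sits on its seat, 22 mm above the desk, inside a square rim 56 mm wide inside and 8 mm high; a 26 mm square well in the seat takes the pin
- station_a: fixed grey test station, 130 mm (its x) by 150 mm (its y), slab 12 mm thick; all three look the same. Origin: centre of its underside. A sprung aluminium table (110 x 88 mm) hinged along y at x = +55, z = 38 mm, its -x edge tilted up, carries a black rubber machine mount 64 mm square, 20 mm high, with an amber core in its middle. Beside it, at y = +56 mm, is a flag lever with a red knob
- pad_a (a point): centre of the top of this station's rubber mount, on the table. With the table level it is at x = -20, y = -22, z = 44 mm of the station; with the table raised about 3 mm further to +x and 15 mm higher
- plate_a (a joint): tilt of the table, rad: 0 raised, 0.2 level on its stop; sprung: about 3 N at the rubber mount's centre brings it level; springs up when released
- core_a (a joint): how far the amber core (28 mm square, sprung, flush at 0) has sunk into the rubber mount, m, at most 0.014. With the gauge's foot flat on the rubber it sinks 2 mm in a sound mount, 7 to 8 mm in the soft one; the pin goes into the gauge by the rest of its 15 mm
- flag_a (a joint): angle of the flag lever, rad: near 0 leaning to the station's -x, 1.0 fully over to +x; held by light friction (about 1 N at the knob), stays where it is left. Pivot at x = -10, y = +56, z = 24 mm of the station, 75 mm from pivot to the centre of its 24 mm red knob; upright at 0.5
- station_b: fixed grey test station, 130 mm (its x) by 150 mm (its y), slab 12 mm thick; all three look the same. Origin: centre of its underside. A sprung aluminium table (110 x 88 mm) hinged along y at x = +55, z = 38 mm, its -x edge tilted up, carries a black rubber machine mount 64 mm square, 20 mm high, with an amber core in its middle. Beside it, at y = +56 mm, is a flag lever with a red knob
- pad_b (a point): centre of the top of this station's rubber mount, on the table. With the table level it is at x = -20, y = -22, z = 44 mm of the station; with the table raised about 3 mm further to +x and 15 mm higher
- plate_b (a joint): tilt of the table, rad: 0 raised, 0.2 level on its stop; sprung: about 3 N at the rubber mount's centre brings it level; springs up when released
- core_b (a joint): how far the amber core (28 mm square, sprung, flush at 0) has sunk into the rubber mount, m, at most 0.014. With the gauge's foot flat on the rubber it sinks 2 mm in a sound mount, 7 to 8 mm in the soft one; the pin goes into the gauge by the rest of its 15 mm
- flag_b (a joint): angle of the flag lever, rad: near 0 leaning to the station's -x, 1.0 fully over to +x; held by light friction (about 1 N at the knob), stays where it is left. Pivot at x = -10, y = +56, z = 24 mm of the station, 75 mm from pivot to the centre of its 24 mm red knob; upright at 0.5
- station_c: fixed grey test station, 130 mm (its x) by 150 mm (its y), slab 12 mm thick; all three look the same. Origin: centre of its underside. A sprung aluminium table (110 x 88 mm) hinged along y at x = +55, z = 38 mm, its -x edge tilted up, carries a black rubber machine mount 64 mm square, 20 mm high, with an amber core in its middle. Beside it, at y = +56 mm, is a flag lever with a red knob
- pad_c (a point): centre of the top of this station's rubber mount, on the table. With the table level it is at x = -20, y = -22, z = 44 mm of the station; with the table raised about 3 mm further to +x and 15 mm higher
- plate_c (a joint): tilt of the table, rad: 0 raised, 0.2 level on its stop; sprung: about 3 N at the rubber mount's centre brings it level; springs up when released
- core_c (a joint): how far the amber core (28 mm square, sprung, flush at 0) has sunk into the rubber mount, m, at most 0.014. With the gauge's foot flat on the rubber it sinks 2 mm in a sound mount, 7 to 8 mm in the soft one; the pin goes into the gauge by the rest of its 15 mm
- flag_c (a joint): angle of the flag lever, rad: near 0 leaning to the station's -x, 1.0 fully over to +x; held by light friction (about 1 N at the knob), stays where it is left. Pivot at x = -10, y = +56, z = 24 mm of the station, 75 mm from pivot to the centre of its 24 mm red knob; upright at 0.5
- tea: bystander: amber tea bottle with yellow cap, 64 mm across, 200 mm tall, loose; origin at the centre of its underside
- mug: bystander: white mug, 76 mm across, 90 mm tall, handle to its +y, loose; origin at the centre of its underside
- spray: bystander: white spray bottle with a blue band, 60 mm across, 180 mm tall, its grey head reaching 47 mm to its -x, loose; origin at the centre of its underside
- stampcase: bystander: dark wooden stamp case 70 x 50 x 35 mm, loose; origin at the centre of its underside
There are look-alikes about, which are no part of the job. What is shaped like the station_b but turquoise is not meant. Leave any yellow look-alike of the station_a alone.

How it is judged:
By the outcome, as a careful person would: the job done as asked, in the order asked, and still so for the second after the job is handed in, with the robot touching nothing.
It also fails if it takes over 72 s, if anything falls off the work surface, if the arm or the gripper's body presses on something with over 40 N, if the wrist force passes 120 N, or if a joint passes its speed limit or range.

ROBOT

A 6-joint arm with a two-finger parallel gripper is mounted at the origin on the work surface. World frame = base frame: x ahead of the robot, y to its left, z up, the work surface at z = 0. Lengths are in m, angles in rad, forces in N, time in s.
With the tool pointing down it reaches from about 0.3 to 0.775 m from the base axis. Payload 14.6 kg.
Tool frame: the origin (TCP) lies midway between the tips of the shut fingers; the grasp point (between the pads) lies 19 mm behind it; z points along the fingers, y is the line along which they close (so a half turn about z gives the same grasp; the last joint's range is limited). The gripper opens to 94 mm and grips with 3 to 60 N. Pads are 16 mm wide; open, the fingers measure 119 mm over their backs; the gripper's body (75 mm by 177 mm) begins 78 mm behind the grasp point.
Start: joints at [-1.276, 0.3, 1.521, -0, 1.321, -0.067], TCP at [0.195, -0.514, 0.205] pointing down, gripper open.
Joint ranges: [-3.03, 3.03], [-0.79, 2.21], [0.23, 2.52], [-1.04, 4.18], [0, 3.07], [-2.55, 2.55]. Speed limits (rad/s): [2.22, 2.22, 2.57, 3.14, 3.14, 3.14].

INTERFACE

Orientations are given as [roll, pitch, yaw] about the fixed x, y, z axes, in that order (R = Rz(yaw) Ry(pitch) Rx(roll)).
In Python, from station import telemetry, optics, ctrl gives the robot as it stands.
- The arm moves only by the tool carry_out, never from a script. Its argument "plan" is a list that holds one entry, the list of rows, each a list of 7 numbers: the shift along the tool's x, y, z in mm, then the turn, a rotation vector about the tool's x, y, z in rad, then the finger opening in mm, from 0 to 94. A call has 1 to 20 rows; each row shifts and turns the commanded pose from where the row before left it, along the tool's axes as they then stand; what a row does not reach is not made up. A row lasts 1/12 s, in which the tool goes at most 41.7 mm and 7.16 degrees, less where a joint would pass 70% of its speed; a pose out of reach is approached as far as the arm can. A call with a gripper value outside its range is refused whole. The fingers move at their own pace and stop on an object; "squeeze" is the grip in N (left out, the last holds). Time passes only in rows, so rows that do not move let the fingers close. It gives the time, the measured TCP pose, the force, the opening and the grip force at its end, in the units of the state.
- telemetry.get_obs(): the state, without advancing time (a new reading comes with each control period).
- optics.camera(name): name is "scene" or "side" or "wrist"; returns a dict with "pixels" (420x560x3 uint8, red, green, blue), "intrinsics" (3x3 intrinsics, pixels), "origin" and "rotation" of the camera in the world. Camera axes: x right, y down, z forward; pixel columns grow to the right and rows downward; lengths in m; the calibration is good to about 2 mm. A picture is of the moment at which its call begins. There is no depth.
- ctrl.hand_in(): hands the job in; it is judged then, once.
The state is a dict: "time_s": time; "qpos": joint angles; "joint_vel": joint speeds; "tau": joint torques, N m; "ee_pos": TCP position; "eef_rot": TCP orientation; "force": force on the tool from outside, world axes, zero at the start; "moment": the same for the moment, N m; "grip_width": finger opening in m; "grip_force": force on a finger pad.
Only numpy, scipy, OpenCV 4.12 (cv2) and the standard library are available. Lean on these libraries where they do the work, as an engineer would, in place of code of your own. Each camera call takes 0.05 s, during which the arm holds its last target. There are 200 camera calls.

## Working session

There is one attempt and no reset: what is moved stays moved. The work goes in short steps, Python scripts to look and compute and a tool call to move; the robot and the scene stay as the last step left them, time stands still between calls to the robot, and variables do not carry over. Pictures are saved under pics/ and viewed, at most 10 in all, crops included, and the job is handed in when it is done.

Besides the shell and the picture viewer there is one more tool, called after "Request:" in YAML: its name, and indented under it one key for each argument. carry_out: Moves the arm, as the interface text tells. Its arguments: {"type":"object","properties":{"plan":{"type":"array","items":{"type":"array","items":{"type":"array","items":{"type":"number"}}}},"squeeze":{"type":"number"}},"required":["plan"]}

```bash
ls; mkdir -p pics; python3 - <<'E'
from station import telemetry, optics
import cv2,numpy as np
o=telemetry.get_obs();print(o)
for n in("scene","side"):
    c=optics.camera(n);cv2.imwrite(f"pics/{n}0.png",c["pixels"][:,:,::-1]);np.savez(f"pics/{n}0.npz",**c)
    print(n,c["intrinsics"],c["origin"],c["rotation"])
E
```

```text
pics
{'time_s': 0.0, 'qpos': array([-1.27558512e+00,  3.00471163e-01,  1.52160860e+00, -2.21550954e-06,
        1.32067688e+00, -6.65875235e-02]), 'joint_vel': array([-0.0002968 ,  0.0001538 , -0.00128305,  0.00157349, -0.0012356 ,
       -0.00126249]), 'tau': array([-2.76929022e-03, -5.31802976e+01, -3.52739382e+01,  7.07623176e-02,
        2.43918254e-02, -8.99471388e-05]), 'ee_pos': array([ 0.19460122, -0.51413523,  0.20487465]), 'eef_rot': array([-3.14043109e+00, -7.53091939e-05,  3.61799236e-01]), 'force': array([0.34778298, 0.14010804, 0.05866293]), 'moment': array([-0.01232176,  0.03948146,  0.02453658]), 'grip_force': 0.0, 'grip_width': 0.09410707136142796}
scene [[526.60534281   0.         282.63311939]
 [  0.         526.60534281 211.10198716]
 [  0.           0.           1.        ]] [0.85703163 0.67317864 1.21222811] [-2.52707228e+00  4.50953339e-04  2.66887866e+00]
side [[499.0654584    0.         275.59338644]
 [  0.         499.0654584  208.93799442]
 [  0.           0.           1.        ]] [-0.17341189 -0.90823178  1.16932906] [-2.3558552  -0.00525266 -0.6255845 ]
```

View pics/scene0.png

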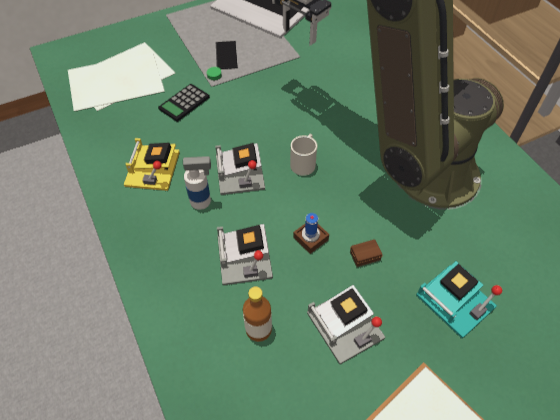

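View pics/side0.png

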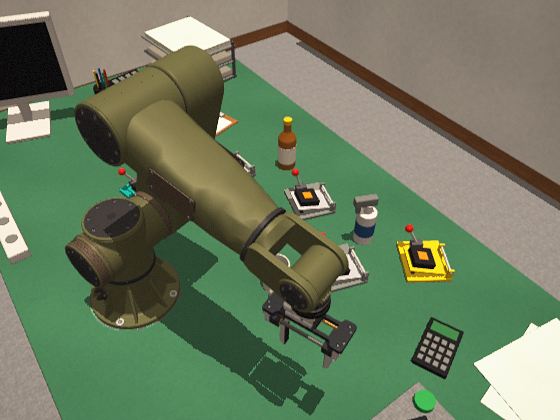

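The scene view shows three grey stations with cores at about (244,154), (249,239) and (348,306). The yellow (157,153) and turquoise (459,281) ones are look-alikes. The gauge in its stand is at (312,232), tea at (257,315), spray at (198,187), mug at (304,155) and the stamp case at (366,253).

```bash
cat > h.py <<'E'
import numpy as np,cv2
from scipy.spatial.transform import Rotation as R
def ray(c,u,v):
    K=c["intrinsics"];d=R.from_euler('xyz',c["rotation"]).as_matrix()@np.linalg.inv(K)@[u,v,1];return np.array(c["origin"]),d/np.linalg.norm(d)
def plane(c,u,v,z):
    o,d=ray(c,u,v);return o+d*(z-o[2])/d[2]
def proj(c,p):
    q=R.from_euler('xyz',c["rotation"]).as_matrix().T@(np.array(p)-c["origin"]);q=c["intrinsics"]@q;return q[:2]/q[2]
def blobs(img,lo,hi,amin):
    h=cv2.cvtColor(img,cv2.COLOR_RGB2HSV);m=cv2.inRange(h,np.array(lo),np.array(hi))
    n,l,s,c=cv2.connectedComponentsWithStats(m);return [(c[i],s[i]) for i in range(1,n) if s[i,4]>=amin]
E
python3 - <<'E'
from h import *
c=np.load("pics/scene0.npz");im=c["pixels"]
A=blobs(im,(12,150,150),(22,255,255),40);Rd=blobs(im,(0,180,120),(5,255,255),30)
print("blue",[(b[0].round(1),b[1]) for b in blobs(im,(105,150,60),(130,255,255),30)])
for b,s in A:
    p=plane(c,*b,.059);print("amber",b.round(1),s[2:],p.round(4))
    for r,t in Rd:
        k=plane(c,*r,.09);e=k-p
        if np.hypot(*e[:2])<.12: print("   red",r.round(1),t[2:],k.round(4),"dist",np.hypot(*e[:2]).round(4),"yaw",(np.arctan2(e[1],e[0])-np.arctan2(.078,-.029)).round(3))
big=cv2.resize(im[115:365,190:410],None,fx=2.4,fy=2.4,interpolation=cv2.INTER_CUBIC)
cv2.imwrite("pics/crop1.png",big[:,:,::-1])
E
```

```text
blue [(array([198.3, 195.5]), array([188, 188,  20,  14, 165], dtype=int32)), (array([311.6, 218. ]), array([306, 213,  12,  10,  65], dtype=int32)), (array([310.9, 228.6]), array([306, 223,  11,  12, 100], dtype=int32))]
amber [156.1 150.5] [11  8 71] [ 0.7171 -0.4126  0.059 ]
   red [156.7 164.3] [ 8  8 46] [ 0.7365 -0.3336  0.09  ] dist 0.0813 yaw -0.596
amber [243.5 152.9] [10 10 75] [ 0.4939 -0.2876  0.059 ]
   red [251.7 163.6] [ 8  8 47] [ 0.4999 -0.2156  0.09  ] dist 0.0723 yaw -0.44
amber [248.6 237.2] [ 12  12 106] [ 0.6031 -0.018   0.059 ]
   red [258.2 254.8] [ 9 10 52] [0.6105 0.0578 0.09  ] dist 0.0762 yaw -0.452
```

View pics/crop1.png

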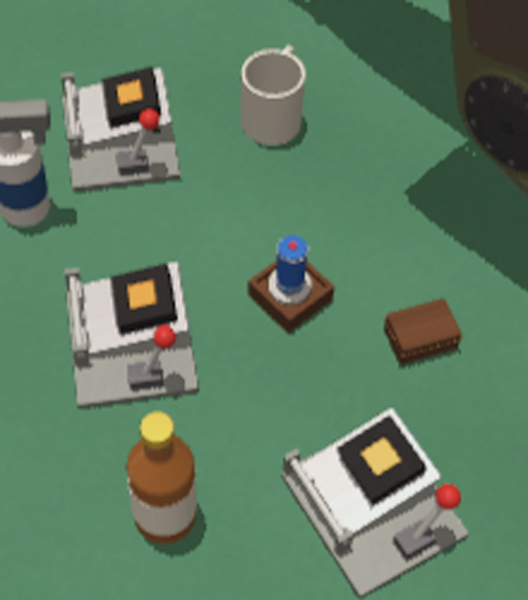

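The crop confirms three grey stations. Their hinges are on the image left, with the red knobs leaning towards the robot side. The gauge's red rod is at crop (293,246). Next I compute the poses.

```bash
python3 - <<'E'
from h import *
c=np.load("pics/scene0.npz");im=c["pixels"];s=np.load("pics/side0.npz")
cr=lambda x,y:(x/2.4+190-.3,y/2.4+115-.3)
for nm,l,r in((1,(75,188),(180,177)),(2,(80,405),(197,390)),(3,(362,594),(466,530))):
    L=plane(c,*cr(*l),0);Q=plane(c,*cr(*r),0);d=L-Q
    print(nm,L.round(3),Q.round(3),"len",np.hypot(*d[:2]).round(3),"yaw",np.arctan2(d[1],d[0]).round(3))
for b in blobs(im,(10,90,120),(28,255,255),40): print("amber",b[0].round(1),b[1][2:],plane(c,*b[0],.059).round(4))
for b in blobs(im,(0,150,100),(6,255,255),20)+blobs(im,(172,150,100),(180,255,255),20): print("red",b[0].round(1),b[1],plane(c,*b[0],.09).round(4))
for b in blobs(s["pixels"],(8,120,120),(28,255,255),40): print("side amber",b[0].round(1),b[1][2:],plane(s,*b[0],.059).round(4))
print("gauge rod",plane(c,*cr(293,246),.104).round(4),"barrel top",plane(c,*cr(292,246),.102).round(4))
for k,q in zip("LBRT",((249,288),(290,328),(333,291),(291,253))): print("stand rim corner",k,plane(c,*cr(*q),.030 if k!="B" else .0).round(4))
print("tea cap",plane(c,*cr(157,422),.2).round(3),"spray head centre",plane(c,*cr(20,105),.18).round(3),"ends",plane(c,*cr(-5,105),.18).round(3),plane(c,*cr(47,105),.18).round(3),"spray bottom",plane(c,*cr(22,222),0).round(3))
print("mug rim",plane(c,*cr(273,73),.09).round(3),"case",plane(c,*cr(423,320),.035).round(3))
E
```

```text
1 [ 0.598 -0.227  0.   ] [ 0.478 -0.184  0.   ] len 0.127 yaw -0.341
2 [0.708 0.044 0.   ] [0.588 0.085 0.   ] len 0.126 yaw -0.33
3 [0.545 0.359 0.   ] [0.418 0.35  0.   ] len 0.127 yaw 0.069
amber [522.   33.8] [ 107   80 3638] [-0.6092 -0.3472  0.059 ]
amber [491.8  75.4] [  82  109 3426] [-0.3703 -0.2237  0.059 ]
amber [556.6  72.8] [ 8 16 59] [-0.5684 -0.1366  0.059 ]
amber [540.5 123.3] [ 43  51 797] [-0.3587  0.0144  0.059 ]
amber [149.6 168.9] [  55   52 1307] [ 0.7567 -0.3543  0.059 ]
amber [156.1 150.5] [11  8 75] [ 0.7172 -0.4125  0.059 ]
amber [243.5 153. ] [10 11 84] [ 0.4941 -0.2875  0.059 ]
amber [248.6 237.3] [ 12  12 116] [ 0.6033 -0.0179  0.059 ]
amber [368.4 251.4] [ 24  10 115] [0.35   0.1593 0.059 ]
amber [459.1 280.2] [ 17  15 150] [0.196  0.3302 0.059 ]
amber [255.5 305.4] [ 27  34 557] [0.6695 0.1636 0.059 ]
amber [348.2 304.8] [ 17  16 156] [0.4722 0.2626 0.059 ]
amber [408.6 391.7] [118  57 494] [0.4622 0.4969 0.059 ]
red [156.8 164.3] [153 161   8   8  52] [ 0.7363 -0.3335  0.09  ]
red [251.7 163.9] [248 160   8   9  56] [ 0.5005 -0.2146  0.09  ]
red [258.1
[... 300 characters left out ...]
e amber [287.1 137. ] [ 17  12 152] [0.7355 0.2677 0.059 ]
side amber [307.  194.7] [11  8 61] [ 0.6032 -0.0172  0.059 ]
side amber [425.7 263.5] [  57   42 1143] [ 0.7007 -0.4369  0.059 ]
side amber [422.5 255.1] [12  9 82] [ 0.7165 -0.4102  0.059 ]
gauge rod [0.4438 0.0276 0.104 ] barrel top [0.444  0.0259 0.102 ]
stand rim corner L [0.487  0.0118 0.03  ]
stand rim corner B [0.4616 0.0626 0.    ]
stand rim corner R [0.406  0.0577 0.03  ]
stand rim corner T [ 0.4229 -0.0081  0.03  ]
tea cap [0.678 0.194 0.2  ] spray head centre [ 0.644 -0.223  0.18 ] ends [ 0.668 -0.235  0.18 ] [ 0.619 -0.21   0.18 ] spray bottom [ 0.673 -0.209  0.   ]
mug rim [ 0.339 -0.211  0.09 ] case [0.34  0.137 0.035]
```

```bash
cat >> h.py <<'E'
def delta(target):
    from station import telemetry
    o=telemetry.get_obs();M=R.from_euler('xyz',o["eef_rot"]).as_matrix()
    print("t",round(o["time_s"],2),"tcp",o["ee_pos"].round(4),"rot",np.round(o["eef_rot"],4),"F",o["force"].round(2),"w",round(o["grip_width"],4),"gf",round(o["grip_force"],1))
    d=(M.T@(np.array(target)-o["ee_pos"])*1000).round(1);print("tool mm",d,"len",np.linalg.norm(d).round(0));return d
E
python3 -c "
from h import *
d=delta([.444,.027,.205]);print(d/16)"
```

```text
t 0.1 tcp [ 0.1946 -0.5142  0.205 ] rot [-3.1406e+00 -1.0000e-04  3.6180e-01] F [ 0.97 -0.93 -0.05] w 0.0942 gf 0.0
tool mm [ 4.248e+02 -4.179e+02  4.000e-01] len 596.0
[ 2.655000e+01 -2.611875e+01  2.500000e-02]
```

Request:
carry_out:
  plan:
    - [[23.6,-23.2,0,0,0,0,94],[23.6,-23.2,0,0,0,0,94],[23.6,-23.2,0,0,0,0,94],[23.6,-23.2,0,0,0,0,94],[23.6,-23.2,0,0,0,0,94],[23.6,-23.2,0,0,0,0,94],[23.6,-23.2,0,0,0,0,94],[23.6,-23.2,0,0,0,0,94],[23.6,-23.2,0,0,0,0,94],[23.6,-23.2,0,0,0,0,94],[23.6,-23.2,0,0,0,0,94],[23.6,-23.2,0,0,0,0,94],[23.6,-23.2,0,0,0,0,94],[23.6,-23.2,0,0,0,0,94],[23.6,-23.2,0,0,0,0,94],[23.6,-23.2,0,0,0,0,94],[23.6,-23.2,0,0,0,0,94],[23.6,-23.2,0,0,0,0,94],[0,0,0,0,0,0,94],[0,0,0,0,0,0,94]]

```text
time_s: 1.77
ee_pos: [0.4441, 0.0276, 0.205]
eef_rot: [-3.141, 0.001, 0.365]
force: [0.3, -0.9, -0.2]
grip_width: 0.0939
grip_force: 0.0
```

```bash
python3 - <<'E'
from h import *
from station import optics
delta([.444,.027,.125])
c=optics.camera("wrist");im=c["pixels"];cv2.imwrite("pics/w1.png",im[:,:,::-1]);np.savez("pics/w1.npz",**c)
print(c["origin"],c["rotation"])
for b in blobs(im,(0,150,80),(6,255,255),20)+blobs(im,(174,150,80),(180,255,255),20): print("red",b[0].round(1),b[1],plane(c,*b[0],.104).round(4))
for b in blobs(im,(105,150,60),(130,255,255),100): print("blue",b[0].round(1),b[1])
E
```

```text
t 1.77 tcp [0.4441 0.0276 0.205 ] rot [-3.1412e+00  1.0000e-03  3.6450e-01] F [ 0.25 -0.9  -0.24] w 0.0939 gf 0.0
tool mm [-0.3  0.5 80. ] len 80.0
[0.51939104 0.05614676 0.38372483] [ 2.85920876e+00  9.03747861e-04 -1.20573876e+00]
red [277.  206.2] [274 203   7   7  42] [0.4437 0.0282 0.104 ]
red [552.7 236. ] [544 224  16  27 342] [ 0.5009 -0.1928  0.104 ]
blue [277.3 180.6] [262 174  31  16 242]
blue [276.8 204.4] [259 187  36  36 878]
```

View pics/w1.png

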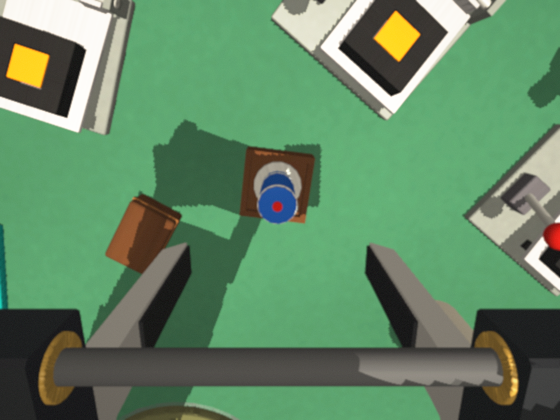

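The wrist view shows the gauge's red rod at (277,206), directly below the TCP. I descend and grip it.

Request:
carry_out:
  plan:
    - [[0,0,20,0,0,0,94],[-0.5,-0.5,25,0,0,0,94],[0,0,25,0,0,0,94],[0,0,25,0,0,0,94],[0,0,22,0,0,0,94],[0,0,15,0,0,0,94],[0,0,10,0,0,0,94],[0,0,5,0,0,0,94],[0,0,0,0,0,0,60],[0,0,0,0,0,0,45],[0,0,0,0,0,0,36],[0,0,0,0,0,0,30],[0,0,0,0,0,0,28],[0,0,0,0,0,0,28],[0,0,0,0,0,0,28],[0,0,0,0,0,0,28],[0,0,0,0,0,0,28],[0,0,0,0,0,0,28]]
  squeeze: 25

```text
time_s: 3.32
ee_pos: [0.4435, 0.0269, 0.0584]
eef_rot: [-3.141, 0.0, 0.362]
force: [-0.4, -1.1, -3.0]
grip_width: 0.0315
grip_force: 25.0
```

```bash
cat >> h.py <<'E'
def rod(tag):
    from station import optics
    c=optics.camera("wrist");im=c["pixels"];np.savez(f"pics/{tag}.npz",**c);cv2.imwrite(f"pics/{tag}.png",im[:,:,::-1])
    B=blobs(im,(0,150,80),(6,255,255),15)+blobs(im,(174,150,80),(180,255,255),15)
    for b in B: print(tag,"red",b[0].round(1),b[1])
    for b in blobs(im,(105,150,60),(130,255,255),100): print("  blue",b[0].round(1),b[1])
E
python3 -c "
from h import *
delta([.6,-.0165,.13]);rod('g0')"
```

```text
t 3.32 tcp [0.4435 0.0269 0.0584] rot [-3.1414e+00  1.0000e-04  3.6180e-01] F [-0.42 -1.05 -3.04] w 0.0315 gf 25.0
tool mm [131.   96.  -71.6] len 177.0
g0 red [277.8 301.4] [270 293  17  18 238]
  blue [277.7 244.4] [ 244  222   68   52 1903]
  blue [277.8 295.7] [ 241  264   75   66 3326]
```

Request:
carry_out:
  plan:
    - [[0,0,-10,0,0,0,28],[0,0,-24,0,0,0,28],[0,0,-28,0,0,0,28],[0,0,-28,0,0,0,28],[0,0,-18,0,0,0,28],[10,7,0,0,0,0,28],[18,13,0,0,0,0,28],[20,15,0,0,0,0,28],[20,15,0,0,0,0,28],[20,15,0,0,0,0,28],[20,15,0,0,0,0,28],[15,11,0,0,0,0,28],[8,5,0,0,0,0,28],[0,0,10,0,0,0,28],[0,0,16,0,0,0,28],[0,0,14,0,0,0,28],[0,0,8,0,0,0,28],[0,0,0,0,0,0,28],[0,0,0,0,0,0,28]]

```text
time_s: 4.95
ee_pos: [0.5997, -0.0165, 0.1186]
eef_rot: [-3.141, 0.0, 0.362]
force: [0.2, 0.4, -2.1]
grip_width: 0.0316
grip_force: 25.0
```

```bash
python3 -c "
from h import *
delta([.6,-.0165,.0804]);rod('p2a')
c=np.load('pics/p2a.npz')
for b in blobs(c['pixels'],(12,170,150),(25,255,255),60): print('amber',b[0].round(1),b[1],plane(c,*b[0],.059).round(4))"
```

```text
t 4.95 tcp [ 0.5997 -0.0165  0.1186] rot [-3.1414e+00  4.0000e-04  3.6190e-01] F [ 0.19  0.35 -2.13] w 0.0316 gf 25.0
tool mm [ 0.3  0.2 38.2] len 38.0
p2a red [154.7 177.2] [ 134  157   43   41 1402]
p2a red [277.8 301.3] [270 293  17  18 235]
p2a red [271.1 306. ] [269 300   8  11  15]
  blue [543.7 235.9] [ 522  197   38   81 1943]
  blue [277.7 244.4] [ 244  221   68   53 1913]
  blue [277.8 295.6] [ 241  263   75   67 3321]
```

View pics/p2a.png

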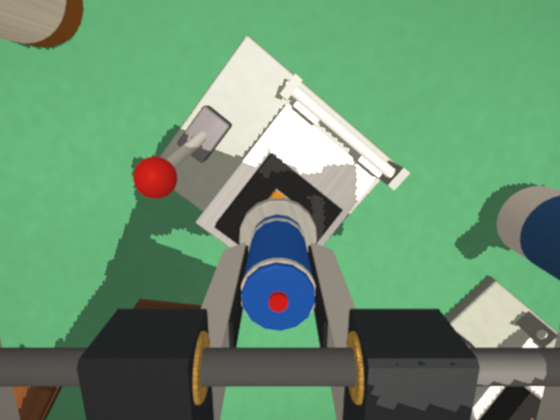

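The view shows the gauge over the core, with its red rod at (278,301) as the zero reading. I press slowly until just above flat.

Request:
carry_out:
  plan:
    - [[0,0,4,0,0,0,28],[0,0,4,0,0,0,28],[0,0,4,0,0,0,28],[0,0,4,0,0,0,28],[0,0,4,0,0,0,28],[0,0,4,0,0,0,28],[0,0,4,0,0,0,28],[0,0,4,0,0,0,28],[0,0,3,0,0,0,28],[0,0,1,0,0,0,28],[0,0,0,0,0,0,28],[0,0,0,0,0,0,28]]

```text
time_s: 6.0
ee_pos: [0.6001, -0.0166, 0.0827]
eef_rot: [3.142, -0.0, 0.362]
force: [-2.1, 0.2, 3.3]
grip_width: 0.0315
grip_force: 25.0
```

```bash
python3 -c "
from h import *
delta([.6,-.0165,.0804]);rod('p2b')"
```

```text
t 6.0 tcp [ 0.6001 -0.0166  0.0827] rot [ 3.1416e+00 -1.0000e-04  3.6180e-01] F [-2.13  0.22  3.26] w 0.0315 gf 25.0
tool mm [-0.  -0.1  2.3] len 2.0
p2b red [129.6 193. ] [ 103  169   54   49 2054]
p2b red [278.  309.2] [270 293  17  33 493]
p2b red [270.2 317.8] [269 309   7  17  19]
p2b red [285.4 319.1] [280 311   8  15  18]
  blue [277.5 244.5] [ 244  222   68   52 1892]
  blue [277.8 293. ] [ 241  263   75   67 3001]
```

Request:
carry_out:
  plan:
    - [[0,0,1,0,0,0,28],[0,0,1,0,0,0,28],[0,0,0.7,0,0,0,28],[0,0,0.4,0,0,0,28],[0,0,0,0,0,0,28],[0,0,0,0,0,0,28],[0,0,0,0,0,0,28],[0,0,0,0,0,0,28],[0,0,0,0,0,0,28],[0,0,0,0,0,0,28],[0,0,0,0,0,0,28],[0,0,0,0,0,0,28]]

```text
time_s: 7.05
ee_pos: [0.6002, -0.0165, 0.0803]
eef_rot: [3.141, -0.001, 0.362]
force: [-6.3, 0.8, 11.8]
grip_width: 0.0313
grip_force: 25.0
```

```bash
python3 -c "
from h import *
delta([.6,-.0165,.0804]);rod('p2c')"
```

```text
t 7.05 tcp [ 0.6002 -0.0165  0.0803] rot [ 3.1413e+00 -7.0000e-04  3.6180e-01] F [-6.35  0.85 11.83] w 0.0313 gf 25.0
tool mm [-0.1 -0.1 -0.1] len 0.0
p2c red [127.6 194.5] [ 101  170   54   50 2123]
p2c red [278.  310.7] [270 293  18  36 546]
p2c red [270.1 317.6] [269 304   8  25  29]
  blue [277.5 244.6] [ 244  222   68   52 1895]
  blue [277.8 292.5] [ 241  263   75   66 2951]
```

Sound: 14 N with the foot flat, and the rod shows nearly full rise. On to station 1.

Request:
carry_out:
  plan:
    - [[0,0,-8,0,0,0,28],[0,0,-20,0,0,0,28],[0,0,-28,0,0,0,28],[0,0,-26,0,0,0,28],[0,0,-14,0,0,0,28],[-10,11,0,0,0,0,28],[-20,22,0,0,0,0,28],[-24,26,0,0,0,0,28],[-24,26,0,0,0,0,28],[-24,26,0,0,0,0,28],[-24,26,0,0,0,0,28],[-24,26,0,0,0,0,28],[-24,26,0,0,0,0,28],[-16,17,0,0,0,0,28],[-7.5,8,0,0,0,0,28],[0,0,13,0,0,0,28],[0,0,20,0,0,0,28],[0,0,16,0,0,0,28],[0,0,8,0,0,0,28],[0,0,0,0,0,0,28]]

```text
time_s: 8.77
ee_pos: [0.4902, -0.2859, 0.1161]
eef_rot: [-3.139, 0.002, 0.362]
force: [-0.1, -0.3, -2.2]
grip_width: 0.0314
grip_force: 25.0
```

```bash
python3 -c "
from h import *
delta([.491,-.2865,.0804]);rod('p1a')"
```

```text
t 8.77 tcp [ 0.4902 -0.2859  0.1161] rot [-3.1386e+00  2.1000e-03  3.6200e-01] F [-0.1  -0.28 -2.22] w 0.0314 gf 25.0
tool mm [ 0.6  0.9 35.7] len 36.0
p1a red [152.8 176.8] [ 131  156   45   42 1450]
p1a red [277.9 301.3] [270 293  17  18 235]
p1a red [271.1 306. ] [269 300   8  11  15]
  blue [277.6 244.4] [ 244  221   68   53 1913]
  blue [277.8 295.6] [ 241  263   75   67 3326]
```

View pics/p1a.png

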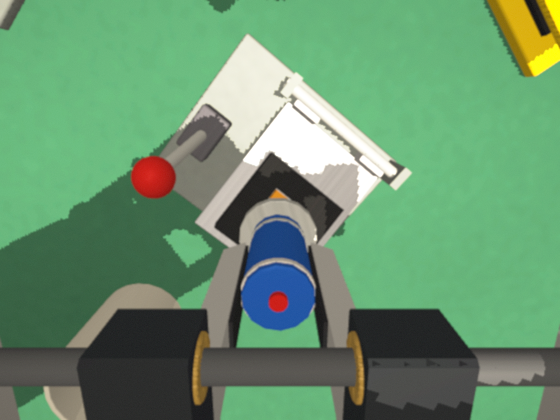

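Same geometry as the last one: gauge centred over the core, rod at zero. Pressing.

Request:
carry_out:
  plan:
    - [[0,0,4,0,0,0,28],[0,0,4,0,0,0,28],[0,0,4,0,0,0,28],[0,0,4,0,0,0,28],[0,0,4,0,0,0,28],[0,0,4,0,0,0,28],[0,0,4,0,0,0,28],[0,0,3,0,0,0,28],[0,0,2,0,0,0,28],[0,0,0.5,0,0,0,28],[0,0,0,0,0,0,28],[0,0,0,0,0,0,28]]

```text
time_s: 9.82
ee_pos: [0.491, -0.2867, 0.085]
eef_rot: [3.142, -0.0, 0.362]
force: [-2.4, 0.7, 2.4]
grip_width: 0.0311
grip_force: 25.0
```

```bash
python3 -c "
from h import *
delta([.491,-.2865,.0796]);rod('p1b')"
```

```text
t 9.82 tcp [ 0.491  -0.2867  0.085 ] rot [ 3.1416 -0.      0.3618] F [-2.4   0.65  2.39] w 0.0311 gf 25.0
tool mm [ 0.  -0.2  5.4] len 5.0
p1b red [129.4 191.2] [ 103  167   53   49 2021]
p1b red [278.  307.6] [270 293  17  30 443]
p1b red [270.3 314.2] [269 304   8  19  22]
p1b red [285.2 317.1] [280 310   8  13  16]
  blue [277.5 244.5] [ 244  221   68   53 1900]
  blue [277.8 293.7] [ 241  263   75   67 3070]
```

Request:
carry_out:
  plan:
    - [[0,0,1.5,0,0,0,28],[0,0,1.5,0,0,0,28],[0,0,1.2,0,0,0,28],[0,0,0.8,0,0,0,28],[0,0,0.4,0,0,0,28],[0,0,0,0,0,0,28],[0,0,0,0,0,0,28],[0,0,0,0,0,0,28],[0,0,0,0,0,0,28],[0,0,0,0,0,0,28],[0,0,0,0,0,0,28],[0,0,0,0,0,0,28],[0,0,0,0,0,0,28]]

```text
time_s: 10.95
ee_pos: [0.4913, -0.2868, 0.0802]
eef_rot: [3.141, -0.001, 0.362]
force: [-4.5, 1.8, 10.8]
grip_width: 0.0317
grip_force: 25.0
```

```bash
python3 -c "
from h import *
delta([.491,-.2865,.0804]);rod('p1c')"
```

```text
t 10.95 tcp [ 0.4913 -0.2868  0.0802] rot [ 3.1408e+00 -6.0000e-04  3.6180e-01] F [-4.49  1.82 10.8 ] w 0.0317 gf 25.0
tool mm [-0.2 -0.4 -0.2] len 0.0
p1c red [124.8 194. ] [  98  169   55   51 2143]
p1c red [277.9 310.9] [270 293  17  37 549]
p1c red [269.6 316.5] [269 304   6  25  26]
  blue [277.5 244.5] [ 244  222   68   52 1899]
  blue [277.8 292.5] [ 241  263   75   66 2943]
```

Sound too: 13 N, the same rod reading. On to station 3.

Request:
carry_out:
  plan:
    - [[0,0,-8,0,0,0,28],[0,0,-20,0,0,0,28],[0,0,-28,0,0,0,28],[0,0,-26,0,0,0,28],[0,0,-15,0,0,0,28],[4,-12,0,0,0,0,28],[7,-21,0,0,0,0,28],[10,-30,0,0,0,0,28],[10,-30,0,0,0,0,28],[10,-30,0,0,0,0,28],[10,-30,0,0,0,0,28],[10,-30,0,0,0,0,28],[10,-30,0,0,0,0,28],[10,-30,0,0,0,0,28],[10,-30,0,0,0,0,28],[10,-30,0,0,0,0,28],[10,-30,0,0,0,0,28],[10,-30,0,0,0,0,28],[10,-30,0,0,0,0,28],[0,0,0,0,0,0,28]]

```text
time_s: 12.67
ee_pos: [0.4729, 0.1318, 0.1751]
eef_rot: [-3.14, 0.001, 0.366]
force: [0.1, -0.1, -3.2]
grip_width: 0.0316
grip_force: 25.0
```

```bash
python3 -c "
from h import *
delta([.469,.2624,.1164]);rod('p3z')
c=np.load('pics/p3z.npz')
for b in blobs(c['pixels'],(10,120,120),(28,255,255),100): print('amber',b[0].round(1),b[1],plane(c,*b[0],.059).round(4))"
```

```text
t 12.67 tcp [0.4729 0.1318 0.1751] rot [-3.1402e+00  1.4000e-03  3.6550e-01] F [ 0.13 -0.11 -3.24] w 0.0316 gf 25.0
tool mm [  43.1 -123.3   58.8] len 143.0
p3z red [450.2  63.4] [ 431   45   39   38 1124]
p3z red [  4.6 144.8] [  0 130  12  30 268]
p3z red [277.9 301.4] [270 293  17  18 237]
p3z red [281.1 294.4] [274 292  13   9  16]
  blue [277.6 244.3] [ 245  221   67   52 1908]
  blue [277.8 295.6] [ 241  263   74   67 3333]
amber [511.6 117.6] [ 488   92   48   52 1303] [ 0.6028 -0.016   0.059 ]
amber [125.7 146.1] [ 104  124   45   45 1354] [0.4717 0.2633 0.059 ]
amber [368.  253.3] [ 333  223   75   70 2742] [0.4567 0.0408 0.059 ]
amber [195.4 376. ] [193 347   7  57 219] [0.2777 0.1437 0.059 ]
amber [360.  375.7] [357 347   7  57 218] [ 0.336  -0.0067  0.059 ]
```

Request:
carry_out:
  plan:
    - [[8,-22,0,0,0,0,28],[9,-26,0,0,0,0,28],[9,-26,0,0,0,0,28],[9,-25,0,0,0,0,28],[5,-16,0,0,0,0,28],[3,-8.5,0,0,0,0,28],[0,0,12,0,0,0,28],[0,0,20,0,0,0,28],[0,0,16,0,0,0,28],[0,0,8,0,0,0,28],[0,0,2,0,0,0,28],[0,0,0,0,0,0,28],[0,0,0,0,0,0,28]]

```text
time_s: 13.8
ee_pos: [0.4713, 0.2578, 0.1192]
eef_rot: [-3.142, -0.001, 0.361]
force: [-0.2, -0.6, -1.3]
grip_width: 0.0317
grip_force: 25.0
```

```bash
python3 -c "
from h import *
delta([.469,.2628,.0804]);rod('p3a')"
```

```text
t 13.8 tcp [0.4713 0.2578 0.1192] rot [-3.1416e+00 -9.0000e-04  3.6140e-01] F [-0.18 -0.59 -1.28] w 0.0317 gf 25.0
tool mm [-0.5 -5.5 38.8] len 39.0
p3a red [134.2 228.4] [ 114  210   42   38 1252]
p3a red [277.8 301.4] [270 293  17  18 237]
  blue [277.7 244.4] [ 244  221   68   53 1915]
  blue [277.8 295.8] [ 241  263   75   67 3352]
```

View pics/p3a.png

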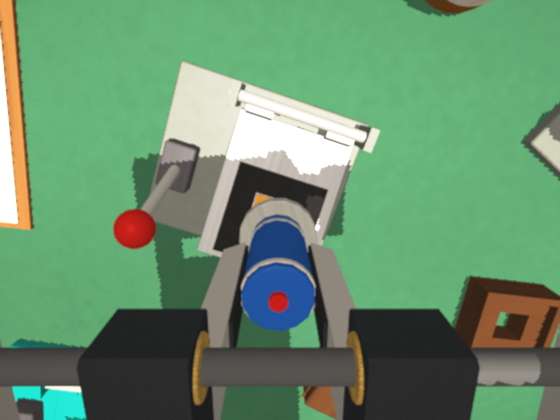

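The gauge sits about 5 mm off to the right of the core. I correct by -0.5, -5.5 and press.

Request:
carry_out:
  plan:
    - [[-0.5,-3,0,0,0,0,28],[0,-2.5,0,0,0,0,28],[0,0,4,0,0,0,28],[0,0,4,0,0,0,28],[0,0,4,0,0,0,28],[0,0,4,0,0,0,28],[0,0,4,0,0,0,28],[0,0,4,0,0,0,28],[0,0,4,0,0,0,28],[0,0,4,0,0,0,28],[0,0,3,0,0,0,28],[0,0,1,0,0,0,28],[0,0,0,0,0,0,28],[0,0,0,0,0,0,28]]

```text
time_s: 15.02
ee_pos: [0.4685, 0.263, 0.0826]
eef_rot: [3.142, 0.0, 0.362]
force: [-2.1, 0.5, 2.1]
grip_width: 0.0318
grip_force: 25.0
```

```bash
python3 -c "
from h import *
delta([.469,.2628,.0796]);rod('p3b')"
```

```text
t 15.02 tcp [0.4685 0.263  0.0826] rot [3.1416 0.     0.3618] F [-2.05  0.51  2.12] w 0.0318 gf 25.0
tool mm [0.4 0.3 3. ] len 3.0
p3b red [117.4 251.4] [  93  229   51   46 1849]
p3b red [277.9 305.5] [270 293  17  26 371]
p3b red [270.4 312.4] [269 305   7  14  17]
  blue [277.6 244.5] [ 244  222   68   52 1899]
  blue [277.8 294.8] [ 241  263   75   67 3185]
```

Request:
carry_out:
  plan:
    - [[0,0,1,0,0,0,28],[0,0,1,0,0,0,28],[0,0,0.7,0,0,0,28],[0,0,0.4,0,0,0,28],[0,0,0,0,0,0,28],[0,0,0,0,0,0,28],[0,0,0,0,0,0,28],[0,0,0,0,0,0,28],[0,0,0,0,0,0,28],[0,0,0,0,0,0,28],[0,0,0,0,0,0,28],[0,0,0,0,0,0,28],[0,0,0,0,0,0,28]]

```text
time_s: 16.15
ee_pos: [0.4688, 0.2631, 0.0802]
eef_rot: [-3.142, -0.001, 0.362]
force: [-5.3, -1.1, 10.6]
grip_width: 0.0316
grip_force: 25.0
```

```bash
python3 -c "
from h import *
delta([.4435,.0269,.0584]);rod('p3c')"
```

```text
t 16.15 tcp [0.4688 0.2631 0.0802] rot [-3.1415e+00 -9.0000e-04  3.6190e-01] F [-5.29 -1.07 10.59] w 0.0316 gf 25.0
tool mm [-107.3  212.    21.7] len 239.0
p3c red [115.5 253.8] [  90  231   52   47 1905]
p3c red [278.  306.4] [270 293  17  27 396]
p3c red [274.2 315. ] [269 304  18  17  30]
  blue [277.6 244.5] [ 244  222   68   52 1895]
  blue [277.8 294.5] [ 241  263   75   67 3149]
```

Soft: the rod height is 27 px against 36–37 px for the sound mounts (zero reading 18). Station 3 it is. I return the gauge to its stand.

Request:
carry_out:
  plan:
    - [[0,0,-8,0,0,0,28],[0,0,-20,0,0,0,28],[0,0,-28,0,0,0,28],[0,0,-22,0,0,0,28],[0,0,-12,0,0,0,28],[-6,12,0,0,0,0,28],[-12,24,0,0,0,0,28],[-15,30,0,0,0,0,28],[-15,30,0,0,0,0,28],[-15,30,0,0,0,0,28],[-15,29,0,0,0,0,28],[-13,27,0,0,0,0,28],[-10,19,0,0,0,0,28],[-6,11,0,0,0,0,28],[0,0,16,0,0,0,28],[0,0,26,0,0,0,28],[0,0,20,0,0,0,28],[0,0,8,0,0,0,28],[0,0,0,0,0,0,28],[0,0,0,0,0,0,28]]

```text
time_s: 17.87
ee_pos: [0.4435, 0.0266, 0.0996]
eef_rot: [-3.142, 0.0, 0.362]
force: [0.2, -0.1, -1.8]
grip_width: 0.0321
grip_force: 25.0
```

```bash
python3 -c "
from h import *
delta([.4435,.0269,.0584])"
```

```text
t 17.87 tcp [0.4435 0.0266 0.0996] rot [-3.1415e+00  3.0000e-04  3.6170e-01] F [ 0.19 -0.06 -1.78] w 0.0321 gf 25.0
tool mm [ 0.1 -0.2 41.2] len 41.0
```

Request:
carry_out:
  plan:
    - [[0,0,8,0,0,0,28],[0,0,10,0,0,0,28],[0,0,10,0,0,0,28],[0,0,8,0,0,0,28],[0,0,4,0,0,0,28],[0,0,1,0,0,0,28],[0,0,0,0,0,0,28],[0,0,0,0,0,0,28]]

```text
time_s: 18.53
ee_pos: [0.4435, 0.0268, 0.0581]
eef_rot: [-3.142, 0.0, 0.362]
force: [-0.4, -0.6, -2.5]
grip_width: 0.0316
grip_force: 25.0
```

Request:
carry_out:
  plan:
    - [[0,0,0.4,0,0,0,28],[0,0,0,0,0,0,34],[0,0,0,0,0,0,40],[0,0,0,0,0,0,50],[0,0,0,0,0,0,65],[0,0,0,0,0,0,75],[0,0,0,0,0,0,75],[0,0,-15,0,0,0,75],[0,0,-30,0,0,0,75],[0,0,-35,0,0,0,75],[0,0,-35,0,0,0,75],[0,0,-20,0,0,0,75],[0,0,-5,0,0,0,75],[0,0,0,0,0,0,75],[0,0,0,0,0,0,75]]

```text
time_s: 19.78
ee_pos: [0.4431, 0.0268, 0.1968]
eef_rot: [-3.141, 0.001, 0.362]
force: [0.2, 0.0, -0.8]
grip_width: 0.0749
grip_force: 0.0
```

```bash
python3 - <<'E'
from h import *
from station import optics
delta([.42,.337,.165])
rod('r1');c=np.load('pics/r1.npz')
for u,v,s in [(b[0][0],b[0][1],b[1]) for b in blobs(c["pixels"],(0,150,80),(6,255,255),15)]: print(plane(c,u,v,.104).round(4))
s=optics.camera("scene");np.savez("pics/s2.npz",**s)
for b in blobs(s["pixels"],(0,150,100),(6,255,255),3): print("scene red",b[0].round(1),b[1][4],plane(s,*b[0],.09).round(4),plane(s,*b[0],.104).round(4))
k=plane(s,*[b[0] for b in blobs(s["pixels"],(0,150,100),(6,255,255),40) if np.hypot(*(b[0]-[376,321]))<8][0],.092) 
print("knob3",k)
E
```

```text
t 19.78 tcp [0.4431 0.0268 0.1968] rot [-3.1411e+00  1.1000e-03  3.6180e-01] F [ 0.15  0.02 -0.77] w 0.0749 gf 0.0
tool mm [  88.2 -298.3   31.9] len 313.0
r1 red [278.1 207.5] [275 204   7   8  46]
r1 red [555.7 236.5] [550 225  10  25 167]
r1 red [276.1 209.3] [274 204   8   9  15]
  blue [278.1 181.3] [262 175  32  16 253]
  blue [278.  205.9] [260 188  37  37 941]
[0.4442 0.027  0.104 ]
[ 0.5003 -0.1889  0.104 ]
scene red [156.8 164.3] 52 [ 0.7363 -0.3335  0.09  ] [ 0.7378 -0.321   0.104 ]
scene red [251.7 163.9] 56 [ 0.5005 -0.2146  0.09  ] [ 0.5049 -0.2035  0.104 ]
scene red [258.1 254.9] 66 [0.6107 0.0579 0.09  ] [0.6138 0.0655 0.104 ]
scene red [496.6 289.9] 77 [0.1512 0.4002 0.09  ] [0.16   0.4036 0.104 ]
scene red [376.3 321.5] 80 [0.4472 0.3381 0.09  ] [0.4523 0.3423 0.104 ]
knob3 [0.44792107 0.33869359 0.092     ]
```

The gauge is back upright in its stand, with its rod at the original spot. I move behind knob 3 with the fingers shut and turn to align with the station.

Request:
carry_out:
  plan:
    - [[3,-12,0,0,0,0,75],[6,-25,0,0,0,0,75],[7,-30,0,0,0,0,75],[7,-30,0,0,0,0,40],[7,-30,0,0,0,0,0],[7,-30,0,0,0,0,0],[7,-30,0,0,0,0,0],[7,-30,0,0,0,0,0],[7,-30,0,0,0,0,0],[7,-27,0,0,0,0,0],[5,-20,0,0,0,0,0],[3,-10,0,0,0,0,0],[0,0,0,0,0,0.1,0],[0,0,0,0,0,0.1,0],[0,0,0,0,0,0.09,0],[0,0,0,0,0,0,0],[0,0,0,0,0,0,0]]

```text
time_s: 21.3
ee_pos: [0.4042, 0.3365, 0.1973]
eef_rot: [3.141, 0.001, 0.074]
force: [0.6, 0.8, -0.4]
grip_width: 0.0005
grip_force: 0.0
```

```bash
python3 - <<'E'
from h import *
delta([.404,.3368,.076])
rod('f1');c=np.load('pics/f1.npz')
for b in blobs(c["pixels"],(0,150,80),(6,255,255),60): print(b[0].round(1),plane(c,*b[0],.0945).round(4))
E
```

```text
t 21.3 tcp [0.4042 0.3365 0.1973] rot [3.1409e+00 1.0000e-03 7.4200e-02] F [ 0.57  0.77 -0.42] w 0.0005 gf 0.0
tool mm [-1.000e-01 -4.000e-01  1.213e+02] len 121.0
f1 red [275.9 150.3] [262 136  29  30 706]
[275.9 150.3] [0.4484 0.341  0.0945]
```

View pics/f1.png

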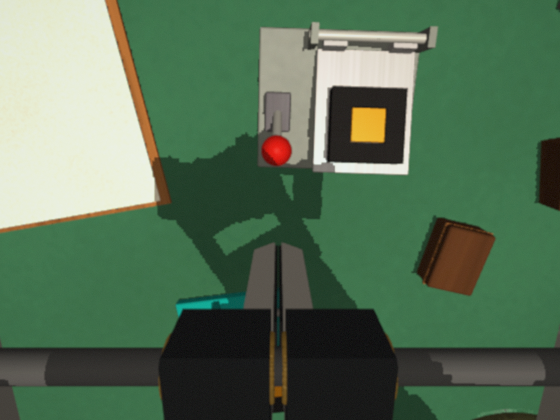

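The fingers are lined up behind the red knob at (276,150), on the station's axis. I descend and push.

Request:
carry_out:
  plan:
    - [[0,0,15,0,0,0,0],[0,0,25,0,0,0,0],[0,0,30,0,0,0,0],[0,0,28,0,0,0,0],[0,0,15,0,0,0,0],[0,0,8,0,0,0,0],[0,0,0,0,0,0,0],[10,0,0,0,0,0,0],[10,0,0,0,0,0,0],[8,0,0,0,0,0,0],[8,0,0,0,0,0,0],[8,0,0,0,0,0,0],[8,0,0,0,0,0,0],[8,0,0,0,0,0,0],[8,0,0,0,0,0,0],[7,0,0,0,0,0,0],[5,0,0,0,0,0,0],[2,0,0,0,0,0,0],[0,0,0,0,0,0,0]]

```text
time_s: 22.93
ee_pos: [0.4863, 0.3428, 0.0768]
eef_rot: [3.142, 0.0, 0.072]
force: [-0.8, -0.7, -0.6]
grip_width: 0.0006
grip_force: 0.0
```

```bash
python3 - <<'E'
from h import *
from station import optics
delta([.4895,.343,.076])
s=optics.camera("scene")
for b in blobs(s["pixels"],(0,150,100),(6,255,255),10): print("scene red",b[0].round(1),b[1][4],plane(s,*b[0],.09).round(4))
E
```

```text
t 22.93 tcp [0.4863 0.3428 0.0768] rot [3.1416 0.     0.0716] F [-0.8  -0.67 -0.64] w 0.0006 gf 0.0
tool mm [3.2 0.1 0.8] len 3.0
scene red [156.8 164.3] 52 [ 0.7363 -0.3335  0.09  ]
scene red [251.6 163.8] 55 [ 0.5004 -0.2149  0.09  ]
scene red [258.1 254.9] 66 [0.6107 0.0579 0.09  ]
scene red [496.4 289.5] 85 [0.1509 0.3994 0.09  ]
scene red [354.6 334.2] 81 [0.5071 0.3415 0.09  ]
```

Request:
carry_out:
  plan:
    - [[1.5,0,0,0,0,0,0],[1.5,0,0,0,0,0,0],[1,0,0,0,0,0,0],[0,0,0,0,0,0,0]]

```text
time_s: 23.32
ee_pos: [0.49, 0.3432, 0.0769]
eef_rot: [3.142, 0.0, 0.072]
force: [-1.0, -1.0, 0.6]
grip_width: 0.0003
grip_force: 0.3
```

Request:
carry_out:
  plan:
    - [[1.5,0,0,0,0,0,0],[1,0,0,0,0,0,0],[0,0,0,0,0,0,0]]

```text
time_s: 23.57
ee_pos: [0.4914, 0.3433, 0.0768]
eef_rot: [3.141, 0.003, 0.072]
force: [-9.9, -1.7, 3.2]
grip_width: 0.0002
grip_force: 4.7
```

The lever is against its stop (10 N). I back off, rise and check.

Request:
carry_out:
  plan:
    - [[-6,0,0,0,0,0,0],[-20,0,0,0,0,0,0],[-25,0,0,0,0,0,0],[-25,0,0,0,0,0,0],[-8,0,0,0,0,0,0],[0,0,-20,0,0,0,0],[0,0,-35,0,0,0,0],[0,0,-40,0,0,0,0],[0,0,-25,0,0,0,0],[0,0,0,0,0,0,0],[0,0,0,0,0,0,0]]

```text
time_s: 24.48
ee_pos: [0.4094, 0.3376, 0.1982]
eef_rot: [-3.14, -0.003, 0.072]
force: [0.5, -0.3, -0.3]
grip_width: 0.0005
grip_force: 0.0
```

```bash
python3 - <<'E'
from h import *
from station import optics
delta([.4,.34,.19])
s=optics.camera("scene")
for b in blobs(s["pixels"],(0,150,100),(6,255,255),10): print("scene red",b[0].round(1),b[1][4],plane(s,*b[0],.09).round(4))
big=cv2.resize(s["pixels"][115:365,190:410],None,fx=2.4,fy=2.4,interpolation=cv2.INTER_CUBIC)
cv2.imwrite("pics/end.png",big[:,:,::-1])
E
```

```text
t 24.48 tcp [0.4094 0.3376 0.1982] rot [-3.14e+00 -2.90e-03  7.18e-02] F [ 0.51 -0.27 -0.28] w 0.0005 gf 0.0
tool mm [-9.2 -3.   8.2] len 13.0
scene red [156.8 164.3] 52 [ 0.7363 -0.3335  0.09  ]
scene red [251.6 163.8] 55 [ 0.5004 -0.2149  0.09  ]
scene red [258.1 254.9] 66 [0.6107 0.0579 0.09  ]
scene red [496.6 289.9] 77 [0.1512 0.4002 0.09  ]
scene red [352.7 335.3] 82 [0.5121 0.3418 0.09  ]
```

View pics/end.png

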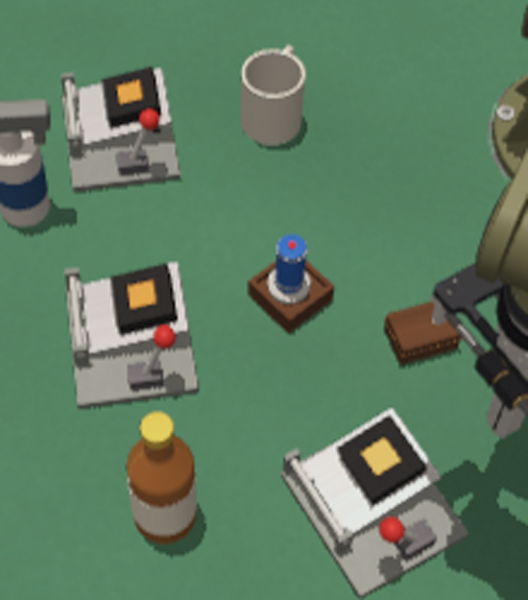

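The final view shows flag 3 fully over (crop 391,530), the other flags unmoved at (150,119) and (165,337), and the gauge in its stand at (291,262). The bottles, mug and stamp case are where they were, and the arm is clear.

```bash
python3 -c "
from station import ctrl;print(ctrl.hand_in())"
```

```text
the job is handed in; nothing more can be done
None
```

I tried all three mounts; the soft one is at the station nearest (0.47, 0.26). Its flag is fully over, the gauge is back in its stand, nothing else was disturbed, and the job was handed in at about 24.5 s.

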